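# Start the glue timer and hold a lacquer tile flush on a sloped gluing stand

### The arm

A 7-joint arm with a two-finger parallel gripper is mounted at the origin on the work surface. World frame = base frame: x ahead of the robot, y to its left, z up, the work surface at z = 0. Lengths are in m, angles in rad, forces in N, time in s.
With the tool pointing down it reaches from about 0.425 to 0.95 m from the base axis. Payload 4.7 kg.
Tool frame: the origin (TCP) lies at the centre of the arm's flange, where the gripper is bolted on; the fingertips stand 182 mm ahead of it and the grasp point (between the pads) lies 164 mm ahead of it; z points along the fingers, y is the line along which they close (so a half turn about z gives the same grasp; the last joint's range is limited). The gripper opens to 87 mm and grips with 3 to 60 N. Pads are 19 mm wide; open, the fingers measure 117 mm over their backs; the gripper's body (75 mm by 190 mm) begins 51 mm behind the grasp point.
Start: joints at [1.144, 0.469, -0.049, 1.532, 0.024, 1.141, -0.082], TCP at [0.262, -0.622, 0.405] pointing down, gripper open.
Joint ranges: [-2.59, 2.59], [-0.33, 1.99], [-1.39, 1.29], [0.1, 2.45], [-1.04, 4.18], [0.21, 1.99], [-2.66, 2.66]. Speed limits (rad/s): [2.57, 2.57, 3.14, 3.14, 3.14, 3.14, 3.14].

### API

Orientations are given as a unit quaternion [w, x, y, z].
In Python, from plant import status, grab_frame, hand_in gives the robot as it stands.
- The arm moves only by the tool play_rows, never from a script. Its argument "series" is a list of rows, each an object with "hand": the finger opening in m, from 0 to 0.087; "travel": the shift along the tool's x, y, z in m, a list of three; "spin": the turn about the tool's z in degrees. A call has 1 to 8 rows; each row is the pose to reach, as a shift and turn from the pose commanded when the call began, along the tool's axes at that moment; what a row does not reach only later rows make up. A row lasts 1/12 s, in which the tool goes at most 41.7 mm and 7.16 degrees, less where a joint would pass 70% of its speed; a pose out of reach is approached as far as the arm can. A call with a gripper value outside its range is refused whole. The fingers move at their own pace and stop on an object; "squeeze" is the grip in N (left out, the last holds). Time passes only in rows, so rows that repeat a pose let the fingers close. It gives the time, the measured TCP pose, the force, the opening and the grip force at its end, in the units of the state.
- status.observe(): the state, without advancing time (a new reading comes with each control period).
- grab_frame(name): name is "side" or "top"; returns a dict with "color" (400x640x3 uint8, red, green, blue), "vertical_fov" (degrees; the focal length in pixels is half the picture's height over the tangent of half this angle, whatever the lens; pixels are square), "cx", "cy" (the principal point, pixels), "cam_to_world" (4x4, takes a point from camera to world coordinates). Camera axes: x right, y down, z forward; pixel columns grow to the right and rows downward; lengths in m; the calibration is good to about 2 mm. A picture is of the moment at which its call begins. There is no depth.
- hand_in(): hands the job in; it is judged then, once.
The state is a dict: "time_s": time; "joints": joint angles; "joint_velocities": joint speeds; "joint_torque": joint torques, N m; "eef_pos": TCP position; "tool_rot": TCP orientation; "contact_force": force on the tool from outside, world axes, zero at the start; "ft_torque": the same for the moment, N m; "grip_width": finger opening in m; "gripper_force": force on a finger pad.
Only numpy, scipy, OpenCV 4.12 (cv2) and the standard library are available. Lean on these libraries where they do the work, as an engineer would, in place of code of your own. Each camera call takes 0.05 s, during which the arm holds its last target. There are 200 camera calls.

### The job

Take the stylus out of its block, press the bench timer's recessed start button fully down with it and put the stylus back in its block. Then pick up the lacquer tile, which has a red grip on top, and hold its underside flush against the sloped felt face of the gluing stand, centred, with its long side level along the face, pushing firmly but gently (about 10 N). Finish like that, still gripping the tile and pushing it on the face while the glue grabs; do not let go, and leave the jar, the coasters and the bowl alone.

Things in the scene. Friction and masses are not known exactly. Their poses are not given: they have to be found in the camera images.
- stand: Fixed tilting gluing stand: wooden base 130 (x) by 170 mm (y), 18 mm high; two aluminium cheeks 10 mm thick, 30 mm wide, outer faces 79 mm either side of centre, tops 92 mm above the table; between them a tilted plate with a sprung grey felt pad. Origin: centre of the base's underside; z up, y along the hinge. Yaw within 0.3 rad of 0.
- face (a point): Centre of the sloped felt face, on its surface, 100 mm above the table when not pushed, over the stand's origin, on the hinge axis. Flat, 100 mm along x (up the slope) by 120 along y (level), no ledge. z: outward normal, leaning from vertical to the stand's -x (robot side): the -x edge is low. Slope 0.22 to 0.54 rad, locked. The pad is sprung, sinking along z: 3 mm at 10 N, at most 8 mm.
- tile: Loose black lacquer tile with white eggshell chips, 70 (x) by 90 mm (y), 7 thick, 100 to 200 g, flat on the table, glue side down. Centred on top, a suction grip: round black flange 38 mm across, 7 to 11 mm above the underside, then a red block 30 (x) by 24 mm (y), 11 to 49 mm above the underside. Origin: centre of the underside; z up through the grip.
- timer: Fixed white bench timer, 35 mm high, 70 mm wide in x, reaching from 35 mm on the -y side of its origin to 85 mm on the +y side, with a green display on the +y half. Origin: on the table, straight under the start button; z up.
- button_mouth (a point): Centre of the mouth of the round recess of the start button, on the timer's top face, 35 mm above the table, framed by a teal ring. The recess is 17 mm across, too narrow for the fingers; the orange button (13.6 mm across) sits in it, its top 4 mm below the mouth.
- start_button (a joint): Start button, metres pressed: 0 released, 0.005 fully down; springs back. Takes about 1.5 N to start and 4 N to push fully down.
- stylus_block: Fixed dark wooden block 70 x 70 mm, 60 mm high, with an upright through hole in the middle of its top that holds the stylus. Origin: centre of its underside on the table; z up.
- block_mouth (a point): Centre of the mouth of the stylus hole, on the block's top face, 60 mm above the table. The hole is 15 mm across, with a 3 mm chamfer.
- stylus: Loose stylus, 60 g, upright in the block's hole. Origin: its tip, below; along z upward: steel shaft 8 mm across (5 at the tip, tapering over the lowest 12 mm) to 54 mm, brass collar 26 across from 54 to 60, square wooden handle 18 x 18 mm from 60 to 110 mm, sides along x and y. The collar rests on the block's top, the tip 6 mm above the table.
- jar: Bystander: closed amber glass jar with a black cap, 60 mm across, 70 mm high. Origin: centre of the underside.
- coasters: Bystander: two lacquer coasters in a stack, 90 x 90 mm, 16 mm high. Origin: centre of the underside.
- bowl: Bystander: blue ceramic bowl, 90 mm across, 40 mm high. Origin: centre of the underside.
There are look-alikes about, which are no part of the job. What is shaped like the stylus but turquoise is not meant.

How it is judged:
On the way, in this order (a step that is already met when the one before it is completed fails the run):
1. the start button is pressed fully down with the stylus (value of joint start_button above 0.0038 m and contact force between stylus and timer above 1 N and contact force between stylus and the fingers above 1 N), for 0.1 s.
2. the stylus stands in its block again, let go (horizontal distance between stylus and block_mouth below 0.008 m and z of stylus in the frame of stylus_block below 0.012 m and angle between stylus's own z axis and vertical below 0.12 rad and contact force between stylus and the fingers below 0.1 N), for 0.2 s.
At the end, for the whole second after the job is handed in: Tile on the felt: parallel within 0.05 rad, within 3 mm of it, centred within 15 mm per face axis, long side level within 0.14 rad; gripped over 2 N, pushed on with 4 to 30 N, at rest. Stylus let go in its block: within 8 mm, no more than 6 mm proud, upright within 0.12 rad (all of step 2 and angle between the z axis of tile and the z axis of face, either way round below 0.05 rad and angle between the y axis of tile and the y axis of face, either way round below 0.14 rad and z of tile in the frame of face between -0.003 and 0.003 m and x of tile in the frame of face between -0.015 and 0.015 m and y of tile in the frame of face between -0.015 and 0.015 m and contact force between tile and stand between 4 and 30 N and contact force between tile and the fingers above 2 N and linear speed of tile below 0.02 m/s); the arm keeps its last pose, push and grip.
It fails at once if a bystander (jar, coasters, bowl) is moved more than 25 mm (distance of any of jar, coasters, bowl from where it was at the start of the episode above 0.025 m).
It fails at once if the tile is pushed on the stand with more than 50 N (contact force between tile and stand above 50 N).
It also fails if it takes over 54 s, if anything falls off the work surface, if the arm or the gripper's body presses on something with over 40 N, if the wrist force passes 120 N, or if a joint passes its speed limit or range.

## Working session

There is one attempt and no reset: what is moved stays moved. The work goes in short steps, Python scripts to look and compute and a tool call to move; the robot and the scene stay as the last step left them, time stands still between calls to the robot, and variables do not carry over. Pictures are saved under pics/ and viewed, at most 10 in all, crops included, and the job is handed in when it is done.

Besides the shell and the picture viewer there is one more tool, called after "Request:" as name(argument=value, ...) on one line, values as JSON. play_rows: Moves the arm, as the interface text tells. Its arguments: {"type":"object","properties":{"series":{"type":"array","items":{"type":"object","properties":{"hand":{"type":"number"},"travel":{"type":"array","items":{"type":"number"}},"spin":{"type":"number"}}}},"squeeze":{"type":"number"}},"required":["series"]}

```bash
ls; mkdir -p pics; cat > h.py <<'E'
import numpy as np, cv2, json
def save(f,n):
    cv2.imwrite(f'pics/{n}.png',f['color'][:,:,::-1]); np.savez(f'pics/{n}.npz',**f)
def load(n): 
    f=np.load(f'pics/{n}.npz'); return {k:f[k] for k in f.files}
def ray(f,u,v):
    fl=200/np.tan(np.radians(float(f['vertical_fov']))/2)
    d=np.array([(u-float(f['cx']))/fl,(v-float(f['cy']))/fl,1.]); M=f['cam_to_world']
    return M[:3,3],M[:3,:3]@d
def onz(f,u,v,z):
    o,d=ray(f,u,v); return o+d*(z-o[2])/d[2]
def proj(f,p):
    fl=200/np.tan(np.radians(float(f['vertical_fov']))/2); M=f['cam_to_world']
    c=M[:3,:3].T@(np.array(p)-M[:3,3]); return np.array([c[0]/c[2]*fl+float(f['cx']),c[1]/c[2]*fl+float(f['cy'])])
def tri(f1,a,f2,b):
    o1,d1=ray(f1,*a);o2,d2=ray(f2,*b)
    s=np.linalg.lstsq(np.c_[d1,-d2],o2-o1,rcond=None)[0]
    p,q=o1+s[0]*d1,o2+s[1]*d2
    return (p+q)/2,np.linalg.norm(p-q)
E
python3 - <<'E'
from h import *
from plant import status,grab_frame
for n in('side','top'):
    f=grab_frame(n); save(f,n+'0'); print(n,f['vertical_fov'],f['cx'],f['cy'],np.round(f['cam_to_world'],3).tolist())
print(status.observe())
E
```

```text
pics
side 55.406541224337396 320.0113898419157 196.21823688350528 [[0.952, -0.21, 0.221, 0.38], [-0.304, -0.622, 0.721, -0.685], [-0.014, -0.754, -0.656, 0.715], [0.0, 0.0, 0.0, 1.0]]
top 42.79327284876572 317.6160326567148 201.67908633893524 [[0.0, -0.999, 0.048, 0.514], [-1.0, -0.002, -0.03, 0.005], [0.03, -0.048, -0.998, 1.213], [0.0, 0.0, 0.0, 1.0]]
{'time_s': 0.1, 'joints': array([ 1.14410511,  0.46934453, -0.04860593,  1.53353964,  0.02411946,
        1.14099915, -0.08229236]), 'joint_velocities': array([-0.00059649, -0.00311585, -0.00077433, -0.00154706, -0.00031452,
       -0.00104513, -0.00146836]), 'joint_torque': array([ 3.80183101e-04, -5.09168851e+01, -8.11603200e-02, -2.36828703e+01,
       -6.14677789e-02,  3.44108313e-02,  8.01277201e-05]), 'eef_pos': array([ 0.26142752, -0.62208897,  0.40382986]), 'tool_rot': array([-8.27631447e-04,  9.80279717e-01,  1.97613134e-01, -2.02968311e-04]), 'contact_force': array([-0.84851829,  0.37097492, -0.18651094]), 'ft_torque': array([-0.0687486 , -0.05956786,  0.00083896]), 'gripper_force': 0.0, 'grip_width': 0.08697505884717786}
```

View pics/top0.png

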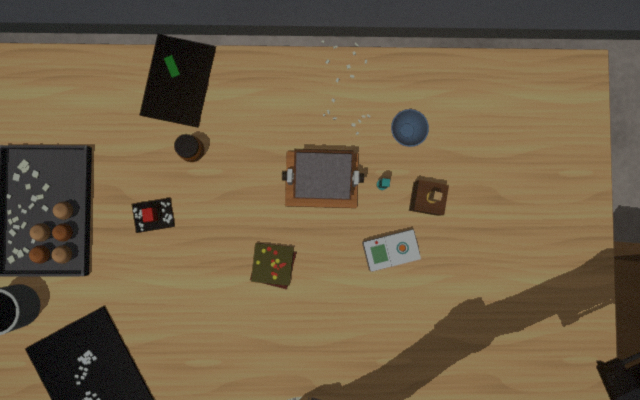

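View pics/side0.png

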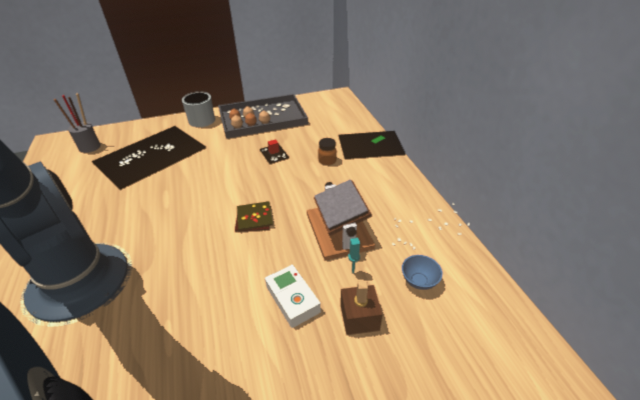

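Candidates for the stylus: (a) wooden handle with brass collar in the dark block, top (435,196) / side (362,293); (b) turquoise look-alike, top (384,183) / side (354,250). I choose (a). For the tile: the one with the red grip, top (148,215) / side (273,148); the black boards at (180,80) and (90,360) and the coasters (273,263) are not it. Close crop to check.

```bash
python3 - <<'E'
from h import *
t=load('top0');s=load('side0')
a=cv2.resize(t['color'][140:280,270:460],None,fx=4,fy=4,interpolation=cv2.INTER_CUBIC)[:, :760]
cv2.imwrite('pics/c1.png',a[:,:,::-1])
b=cv2.resize(s['color'][170:340,255:400],None,fx=3.5,fy=3.5,interpolation=cv2.INTER_CUBIC)
cv2.imwrite('pics/c2.png',b[:,:,::-1])
for n,f in(('top',t),('side',s)):
    hsv=cv2.cvtColor(f['color'],cv2.COLOR_RGB2HSV)
    for nm,lo,hi in(('red',(0,200,120),(6,255,255)),('red2',(172,180,100),(180,255,255)),('teal',(80,90,60),(100,255,255)),('orange',(7,170,170),(14,255,255)),('green',(45,80,60),(75,255,255)),('white',(0,0,170),(180,40,255))):
        m=cv2.inRange(hsv,lo,hi); k,l,st,c=cv2.connectedComponentsWithStats(m)
        print(n,nm,[(int(st[i,4]),np.round(c[i],1).tolist(),st[i,:4].tolist()) for i in range(1,k) if st[i,4]>12][:8])
E
```

```text
top red [(29, [145.8, 212.2], [143, 208, 8, 12])]
top red2 []
top teal [(91, [383.5, 183.3], [377, 178, 13, 12])]
top orange []
top green [(174, [171.3, 65.9], [164, 55, 15, 22]), (165, [379.0, 253.4], [372, 245, 15, 17])]
top white []
side red []
side red2 []
side teal [(185, [354.0, 249.2], [348, 238, 12, 24])]
side orange [(15, [296.9, 298.8], [295, 297, 5, 4])]
side green [(67, [377.6, 139.0], [371, 135, 14, 9]), (167, [284.5, 279.5], [275, 272, 20, 16])]
side white [(15, [127.5, 160.4], [125, 159, 7, 4]), (25, [329.4, 186.5], [325, 185, 10, 4]), (43, [349.1, 225.4], [343, 223, 14, 6]), (1274, [292.5, 293.5], [265, 265, 55, 54])]
```

View pics/c1.png

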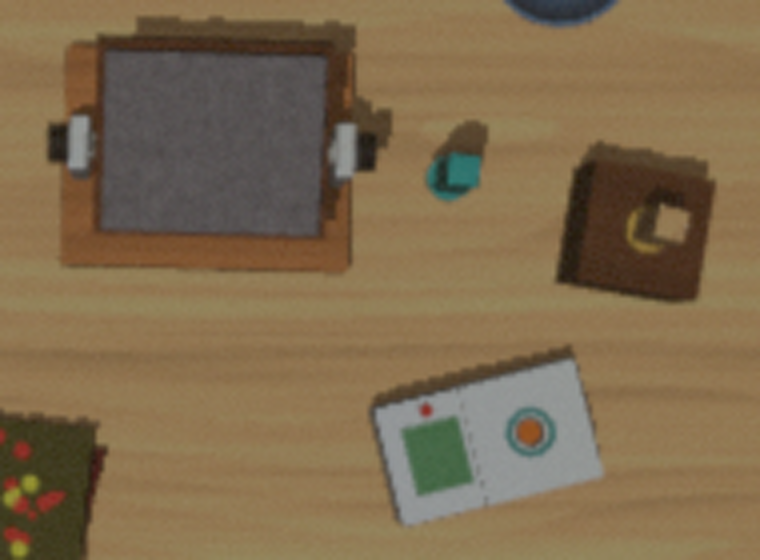

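View pics/c2.png

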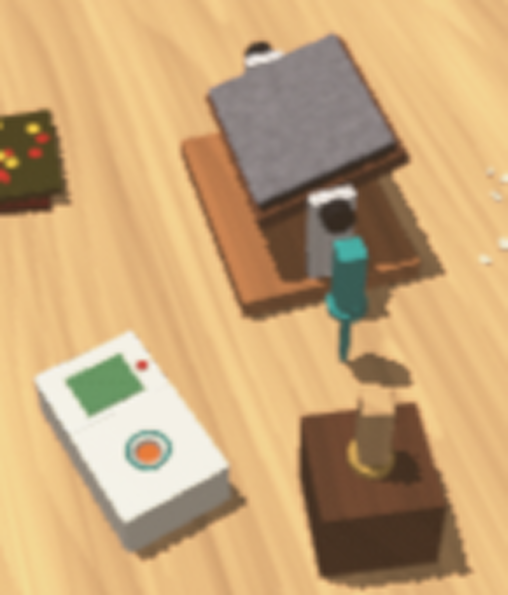

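The crops confirm it. The wooden stylus's handle top is at top (437.5,195.7) / side (362.9,282.4), and the turquoise one stands free beside the stand. Button at top (402.2,247.5) / side (297,298.5).

```bash
python3 - <<'E'
from h import *
t=load('top0');s=load('side0')
T=lambda x,y:(270+(x+.5)/4-.5,140+(y+.5)/4-.5)
S=lambda x,y:(255+(x+.5)/3.5-.5,170+(y+.5)/3.5-.5)
pt={}
for n,a,b in(('btn ring',T(530,431),S(148,450)),('felt+x+y',T(101,51),S(337,37)),('felt+x-y',T(327,56),S(398,149)),('felt-x-y',T(321,236),S(262,206)),('felt-x+y',T(101,231),S(208,95)),
 ('collar',T(649,229),S(372,456)),('handletop',T(671,224),S(378,397)),
 ('blk +x+y',T(598,157),S(301,415)),('blk+x-y',T(713,180),S(416,405)),('blk -x-y',T(695,299),S(444,505)),('blk-x+y',T(577,284),S(323,520)),
 ('tim a',T(372,408),S(131,332)),('tim b',T(572,356),S(228,468)),('tim c',T(602,473),S(127,525)),('tim d',T(403,524),S(37,380)),('base-x+y',T(62,265),S(182,145)),('base-x-y',T(350,271),S(245,305)),('turq top',T(463,168),S(349,247))):
    p,r=tri(t,a,s,b); pt[n]=p; print(n,np.round(p*1000,1),round(r*1000,1))
F=np.array([pt[k] for k in('felt+x+y','felt+x-y','felt-x-y','felt-x+y')]); c=F.mean(0)
u,sv,vt=np.linalg.svd(F-c); n=vt[2]*np.sign(vt[2][2]); print('felt c',c,'n',n,'tilt',np.arccos(n[2]),'ydir',F[0]-F[1],F[3]-F[2],'xdir',F[0]-F[3],F[1]-F[2])
E0=None
# tile: red grip and black tile
for f,nm,box in((t,'top',(120,190,185,240)),(s,'side',(250,130,300,170))):
    x0,y0,x1,y1=box; im=f['color'][y0:y1,x0:x1]; h=cv2.cvtColor(im,cv2.COLOR_RGB2HSV)
    m=((im[...,0]>1.8*im[...,1])&(im[...,0]>70)&(h[...,1]>170)).astype(np.uint8)
    k,l,st,ce=cv2.connectedComponentsWithStats(m); i=1+np.argmax(st[1:,4]); r=cv2.minAreaRect(np.argwhere(l==i)[:,::-1].astype(np.float32)); print(nm,st[i],ce[i]+[x0,y0],r)
    big=cv2.resize(im,None,fx=8 if nm=='top' else 8,fy=8,interpolation=cv2.INTER_CUBIC); cv2.imwrite(f'pics/t_{nm}.png',big[:,:,::-1])
a=cv2.imread('pics/t_top.png');b=cv2.imread('pics/t_side.png'); w=cv2.copyMakeBorder(a,0,0,0,0,0)
H=np.zeros((400,520+400,3),np.uint8);H[:400,:520]=a;H[:320,520:]=b
H=H[:, :]; cv2.imwrite('pics/c3.png',cv2.resize(H,(782,340)))
E
```

```text
btn ring [ 465.3 -227.1   29.7] 1.2
felt+x+y [677.3  20.6 104.3] 5.3
felt+x-y [ 674.1 -102.8  103.4] 3.0
felt-x-y [ 577.8 -101.7   79.4] 5.4
felt-x+y [579.4  21.3  74.9] 2.7
collar [ 581.6 -290.6   59.2] 1.9
handletop [ 581.8 -289.2  112.8] 3.1
blk +x+y [ 588.3 -254.4   57.9] 68.0
blk+x-y [ 600.3 -307.9  123.1] 6.6
blk -x-y [ 572.  -327.2   68.8] 68.1
blk-x+y [ 557.6 -269.8  -28.9] 11.7
tim a [ 478.5 -135.3   27.4] 1.0
tim b [ 508.2 -252.4   27.2] 0.1
tim c [ 440.9 -269.7   26.6] 1.6
tim d [ 411.9 -153.2   26.8] 2.1
base-x+y [563.5  45.1   8.2] 3.7
base-x-y [ 559.5 -124.7   11.8] 2.5
turq top [ 611.3 -176.4  105.9] 0.4
felt c [ 0.6271555  -0.04066809  0.09050813] n [-0.26506047  0.01933279  0.96403796] tilt 0.26899692981635165 ydir [0.0032235  0.12341926 0.00084484] [ 0.00156143  0.12294455 -0.00447793] xdir [ 0.09796975 -0.00066242  0.02935115] [ 0.09630768 -0.00113712  0.02402838]
top [ 22  18  12  14 135] [147.4962963  214.65925926] ((27.627586364746094, 24.531036376953125), (13.287277221679688, 10.297639846801758), 85.2363510131836)
side [ 18  10  11  13 111] [273.         146.15315315] ((23.14999771118164, 16.05000114440918), (12.303659439086914, 9.333809852600098), 81.8698959350586)
```

View pics/c3.png

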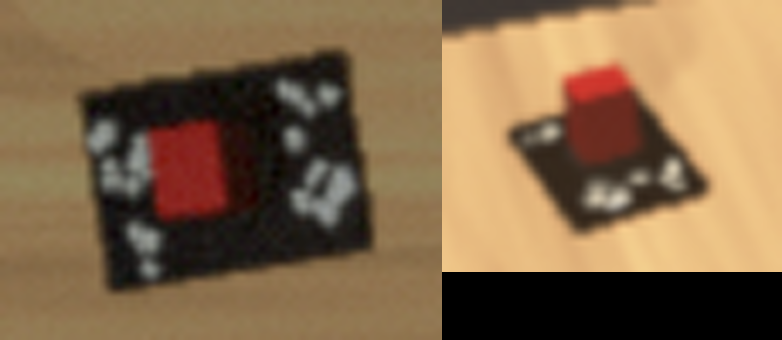

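The crop shows the tile with the red grip top centred at crop (187,170), and its corners at (80,95), (347,50), (372,245) and (108,290). Now I'll compare the views at the known heights.

```bash
python3 - <<'E'
from h import *
t=load('top0');s=load('side0')
T=lambda x,y:(270+(x+.5)/4-.5,140+(y+.5)/4-.5)
S=lambda x,y:(255+(x+.5)/3.5-.5,170+(y+.5)/3.5-.5)
U=lambda x,y:(120+(x/.85+.5)/8-.5,190+(y/.85+.5)/8-.5)
V=lambda x,y:(250+(x/.85-520+.5)/8-.5,130+(y/.85+.5)/8-.5)
r=lambda p:np.round(p[:2]*1000,1)
for n,a,b,z in(('ring',T(530,431),S(148,450),.035),('tim b',T(572,356),S(228,468),.035),('tim d',T(403,524),S(37,380),.035),('collar',T(649,229),S(372,456),.066),('handle top',T(671,224),S(378,397),.116),
 ('base-x+y',T(62,265),S(182,145),.018),('base-x-y',T(350,271),S(245,305),.018),('redtop',U(187,170),V(597,84),.049),('tile+x+y',U(80,95),V(512,132),.007),('tile -x-y',U(372,245),V(580,231),.007),('tile +x-y',U(347,50),V(708,186),.007),('tile-x+y',U(108,290),V(520,130),.007)):
    A,B=onz(t,*a,z),onz(s,*b,z); print(n,r(A),r(B),r(A-B), 'tri',np.round(tri(t,a,s,b)[0]*1000,1))
print('blk top corners',[r(onz(t,*T(*c),.06)) for c in((598,157),(713,180),(695,299),(577,284))])
E
```

```text
ring [ 464.9 -225.9] [ 465.2 -230.7] [-0.3  4.8] tri [ 465.3 -227.1   29.7]
tim b [ 508.2 -250.8] [ 506.7 -257.4] [1.6 6.6] tri [ 508.2 -252.4   27.2]
tim d [ 411.6 -152. ] [ 412.5 -159.7] [-0.9  7.7] tri [ 411.9 -153.2   26.8]
collar [ 580.2 -288.6] [ 580.4 -294.9] [-0.2  6.3] tri [ 581.6 -290.6   59.2]
handle top [ 580.1 -287.8] [ 582.2 -291.6] [-2.2  3.7] tri [ 581.8 -289.2  112.8]
base-x+y [561.3  45.2] [562.7  34.7] [-1.4 10.5] tri [563.5  45.1   8.2]
base-x-y [ 558.  -123.7] [ 559.1 -129.8] [-1.1  6.1] tri [ 559.5 -124.7   11.8]
redtop [540.  355.5] [540.6 347.3] [-0.6  8.2] tri [541.1 357.2  42.8]
tile+x+y [566.7 405. ] [502.2 384. ] [64.5 21.1] tri [537.  416.  -16.2]
tile -x-y [515.2 304.6] [516.6 292.9] [-1.4 11.7] tri [516.8 306.7  -2.8]
tile +x-y [582.4 314.1] [581.7 308.8] [0.7 5.3] tri [582.8 315.2   2.4]
tile-x+y [499.7 394.3] [506.2 384.4] [-6.5  9.9] tri [5.036e+02 3.959e+02 1.000e-01]
blk top corners [array([ 621.7, -261.3]), array([ 608.7, -327.2]), array([ 540.7, -316. ]), array([ 549.2, -248.6])]
```

```bash
cat >> h.py <<'E'
from scipy.spatial.transform import Rotation
def goto(x,y,z,yaw):
    "travel/spin for grasp point (x,y,z) with tool-x yaw"
    from plant import status
    s=status.observe(); q=s['tool_rot']; R=Rotation.from_quat([*q[1:],q[0]]).as_matrix()
    y0=np.arctan2(R[1,0],R[0,0]); d=np.array([x,y,z+.164])-s['eef_pos']
    print('t',s['time_s'],'grasp now',np.round(s['eef_pos']-[0,0,.164],4),'yaw',round(y0,3),'tilt',np.round(R[:2,2],4))
    print('travel',np.round(R.T@d,4),'spin',round(np.degrees((y0-yaw+np.pi/2)%np.pi-np.pi/2),1),'F',np.round(s['contact_force'],1),'w',s['grip_width'],s['gripper_force'])
E
python3 -c "
from h import *
goto(.581,-.291,.17,-.18)"
```

```text
t 0.1 grasp now [ 0.2614 -0.6221  0.2398] yaw 0.398 tilt [-0.0007  0.0015]
travel [ 0.4229 -0.1813  0.0701] spin 33.1 F [-0.8  0.4 -0.2] w 0.08697505884717786 0.0
```

Request:
play_rows(series=[{"travel":[0.21,-0.09,0.035],"spin":16,"hand":0.087},{"travel":[0.21,-0.09,0.035],"spin":16,"hand":0.087},{"travel":[0.21,-0.09,0.035],"spin":16,"hand":0.087},{"travel":[0.21,-0.09,0.035],"spin":16,"hand":0.087},{"travel":[0.21,-0.09,0.035],"spin":16,"hand":0.087},{"travel":[0.21,-0.09,0.035],"spin":16,"hand":0.087},{"travel":[0.25,-0.107,0.04],"spin":20,"hand":0.087},{"travel":[0.28,-0.12,0.045],"spin":24,"hand":0.087}])

```text
time_s: 0.77
eef_pos: [0.4743, -0.4015, 0.3593]
tool_rot: [-0.0, 1.0, -0.012, 0.0]
contact_force: [1.0, 0.7, 0.0]
grip_width: 0.0872
gripper_force: 0.0
```

```bash
python3 -c "
from h import *
goto(.581,-.291,.17,-.18)"
```

```text
t 0.7667 grasp now [ 0.4743 -0.4015  0.1953] yaw -0.024 tilt [0.0001 0.0006]
travel [ 0.104  -0.1131  0.0254] spin 8.9 F [1.  0.7 0. ] w 0.08723835493656361 0.0
```

Request:
play_rows(series=[{"travel":[0.104,-0.113,0.025],"spin":9,"hand":0.087},{"travel":[0.104,-0.113,0.025],"spin":9,"hand":0.087},{"travel":[0.104,-0.113,0.025],"spin":9,"hand":0.087},{"travel":[0.104,-0.113,0.025],"spin":9,"hand":0.087},{"travel":[0.104,-0.113,0.025],"spin":9,"hand":0.087},{"travel":[0.104,-0.113,0.025],"spin":9,"hand":0.087}])

```text
time_s: 1.27
eef_pos: [0.5809, -0.2897, 0.3337]
tool_rot: [-0.001, 0.996, -0.086, -0.001]
contact_force: [0.1, -1.2, 0.3]
grip_width: 0.087
gripper_force: 0.0
```

```bash
python3 - <<'E'
from h import *
from plant import status,grab_frame
goto(.581,-.291,.095,-.18)
o=status.observe(); q=o['tool_rot'];R=Rotation.from_quat([*q[1:],q[0]]).as_matrix()
pics=[]
for n in('side','top'):
    f=grab_frame(n); save(f,n+'1')
    for sg in(1,-1):
        P=o['eef_pos']+R@np.array([0,sg*.0436,.182]); print(n,'fingertip inner',np.round(P,3),proj(f,P).round(1))
    g=o['eef_pos']+R@np.array([0,0,.182]); u,v=proj(f,g).astype(int); x0=np.clip(u-50,0,540);y0=np.clip(v-60,0,280)
    print(n,'crop origin',x0,y0); pics.append(cv2.resize(f['color'][y0:y0+120,x0:x0+100],None,fx=4,fy=4,interpolation=cv2.INTER_CUBIC))
cv2.imwrite('pics/c4.png',np.hstack(pics)[:,:,::-1])
E
```

```text
t 1.2667 grasp now [ 0.5809 -0.2897  0.1697] yaw -0.173 tilt [-0.0013  0.0015]
travel [0.0004 0.0014 0.0747] spin 0.4 F [ 0.1 -1.2  0.3] w 0.08700233368854292 0.0
side fingertip inner [ 0.573 -0.332  0.152] [368.  290.4]
side fingertip inner [ 0.588 -0.246  0.152] [357.6 252.6]
side crop origin 312 210
top fingertip inner [ 0.573 -0.332  0.152] [462.9 197.9]
top fingertip inner [ 0.588 -0.246  0.152] [422.2 190.7]
top crop origin 392 134
```

View pics/c4.png

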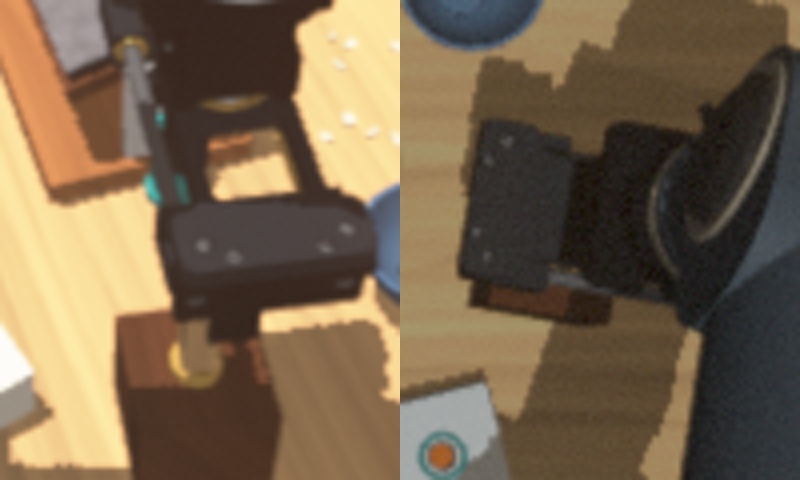

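The side crop shows the near fingertip at about (371,294), close to where it projects, so the side view is good to about 2 mm. The handle stands between the fingers. I'll go down at the mid estimate and let the force reading tell me about any y offset.

Request:
play_rows(series=[{"travel":[0,0.002,0.035],"hand":0.087},{"travel":[0,0.002,0.06],"hand":0.087},{"travel":[0,0.002,0.075],"hand":0.087},{"travel":[0,0.002,0.075],"hand":0.03},{"travel":[0,0.002,0.075],"hand":0.02},{"travel":[0,0.002,0.075],"hand":0.01},{"travel":[0,0.002,0.075],"hand":0.01},{"travel":[0,0.002,0.075],"hand":0.01}], squeeze=8)

```text
schema error: expected keys hand, travel, spin
```

```bash
python3 - <<'E'
from h import *
goto(.581,-.291,.095,-.18)
E
```

```text
t 1.3667 grasp now [ 0.5788 -0.2934  0.1704] yaw -0.179 tilt [-0.0013 -0.0008]
travel [ 0.0018 -0.0029  0.0754] spin 0.0 F [-0.4 -1.5 -0.4] w 0.08714284799776996 0.0
```

Request:
play_rows(series=[{"travel":[0,0,0.035],"spin":0,"hand":0.087},{"travel":[0,0,0.06],"spin":0,"hand":0.087},{"travel":[0,0,0.075],"spin":0,"hand":0.087},{"travel":[0,0,0.075],"spin":0,"hand":0.03},{"travel":[0,0,0.075],"spin":0,"hand":0.02},{"travel":[0,0,0.075],"spin":0,"hand":0.01},{"travel":[0,0,0.075],"spin":0,"hand":0.01},{"travel":[0,0,0.075],"spin":0,"hand":0.01}], squeeze=8)

```text
time_s: 2.03
eef_pos: [0.5798, -0.2929, 0.2614]
tool_rot: [0.001, 0.996, -0.089, 0.001]
contact_force: [-0.3, 0.5, 0.4]
grip_width: 0.0615
gripper_force: 0.0
```

```bash
python3 - <<'E'
from h import *
goto(.581,-.291,.095,-.18)
E
```

```text
t 2.0333 grasp now [ 0.5798 -0.2929  0.0974] yaw -0.179 tilt [ 0.0027 -0.0013]
travel [ 0.0008 -0.0021  0.0024] spin 0.1 F [-0.3  0.5  0.4] w 0.06153290654286826 0.0
```

Request:
play_rows(series=[{"travel":[0,0,0],"spin":0,"hand":0.01},{"travel":[0,0,0],"spin":0,"hand":0.01},{"travel":[0,0,0],"spin":0,"hand":0.01},{"travel":[0,0,0],"spin":0,"hand":0.01},{"travel":[0,0,0],"spin":0,"hand":0.01},{"travel":[0,0,0],"spin":0,"hand":0.01},{"travel":[0,0,0],"spin":0,"hand":0.01},{"travel":[0,0,0],"spin":0,"hand":0.01}])

```text
time_s: 2.7
eef_pos: [0.5796, -0.2923, 0.2597]
tool_rot: [-0.0, 0.996, -0.089, -0.0]
contact_force: [-0.4, 0.2, 0.4]
grip_width: 0.0179
gripper_force: 8.0
```

Request:
play_rows(series=[{"travel":[0,0,0],"spin":0,"hand":0.01},{"travel":[0,0,0],"spin":0,"hand":0.01},{"travel":[0,0,0],"spin":0,"hand":0.01}])

```text
time_s: 2.95
eef_pos: [0.5795, -0.2923, 0.2597]
tool_rot: [-0.0, 0.996, -0.089, -0.0]
contact_force: [0.3, -0.0, -0.7]
grip_width: 0.0184
gripper_force: 8.0
```

```bash
python3 - <<'E'
from h import *
goto(.581,-.291,.095,-.18)
E
```

```text
t 2.95 grasp now [ 0.5795 -0.2923  0.0957] yaw -0.178 tilt [-0.0001  0.0001]
travel [ 0.0012 -0.0016  0.0007] spin 0.1 F [ 0.3 -0.  -0.7] w 0.018356085578674138 7.9995479848003015
```

Request:
play_rows(series=[{"travel":[0,0,0],"spin":0,"hand":0.01},{"travel":[0,0,0],"spin":0,"hand":0.01},{"travel":[0,0,-0.02],"spin":0,"hand":0.01},{"travel":[0,0,-0.04],"spin":0,"hand":0.01},{"travel":[0,0,-0.06],"spin":0,"hand":0.01},{"travel":[0,0,-0.08],"spin":0,"hand":0.01},{"travel":[0,0,-0.08],"spin":0,"hand":0.01},{"travel":[0,0,-0.08],"spin":0,"hand":0.01}], squeeze=25)

```text
time_s: 3.62
eef_pos: [0.5797, -0.2926, 0.3408]
tool_rot: [0.0, 0.996, -0.089, 0.001]
contact_force: [-0.6, -0.4, -1.4]
grip_width: 0.0179
gripper_force: 25.0
```

```bash
python3 - <<'E'
from h import *
goto(.465,-.2285,.145,-.178)
E
```

```text
t 3.6167 grasp now [ 0.5797 -0.2926  0.1768] yaw -0.178 tilt [ 0.0023 -0.0012]
travel [-0.1243 -0.0428  0.0315] spin -0.0 F [-0.6 -0.4 -1.4] w 0.017854383001646643 24.999904772266746
```

Request:
play_rows(series=[{"travel":[-0.03,-0.01,0],"spin":0,"hand":0.01},{"travel":[-0.06,-0.021,0],"spin":0,"hand":0.01},{"travel":[-0.09,-0.031,0],"spin":0,"hand":0.01},{"travel":[-0.115,-0.04,0],"spin":0,"hand":0.01},{"travel":[-0.124,-0.043,0],"spin":0,"hand":0.01},{"travel":[-0.124,-0.043,0.02],"spin":0,"hand":0.01},{"travel":[-0.124,-0.043,0.03],"spin":0,"hand":0.01},{"travel":[-0.124,-0.043,0.03],"spin":0,"hand":0.01}])

```text
time_s: 4.28
eef_pos: [0.4644, -0.2279, 0.307]
tool_rot: [-0.001, 0.996, -0.089, -0.003]
contact_force: [-0.1, 0.3, -0.3]
grip_width: 0.0177
gripper_force: 25.0
```

Request:
play_rows(series=[{"travel":[0,0,0],"spin":0,"hand":0.01},{"travel":[0,0,0],"spin":0,"hand":0.01}])

```text
time_s: 4.45
eef_pos: [0.4658, -0.2284, 0.3097]
tool_rot: [0.0, 0.996, -0.089, 0.0]
contact_force: [0.3, 0.1, -0.6]
grip_width: 0.0177
gripper_force: 25.0
```

```bash
python3 - <<'E'
from h import *
from plant import status,grab_frame
goto(.465,-.2285,.116,-.178)
o=status.observe()['eef_pos']; pics=[]
for n in('side','top'):
    f=grab_frame(n); save(f,n+'2')
    P=o+[0,0,-.164-.0897]; u,v=proj(f,P).astype(int); x0=u-50;y0=v-60; print(n,u,v)
    pics.append(cv2.resize(f['color'][y0:y0+120,x0:x0+100],None,fx=4,fy=4,interpolation=cv2.INTER_CUBIC))
cv2.imwrite('pics/c5.png',np.hstack(pics)[:,:,::-1])
E
```

```text
t 4.45 grasp now [ 0.4658 -0.2284  0.1457] yaw -0.178 tilt [ 0.0002 -0.0001]
travel [-0.0008  0.0002  0.0297] spin -0.0 F [ 0.3  0.1 -0.6] w 0.017690660566044895 24.99981568660587
side 296 291
top 405 247
```

View pics/c5.png

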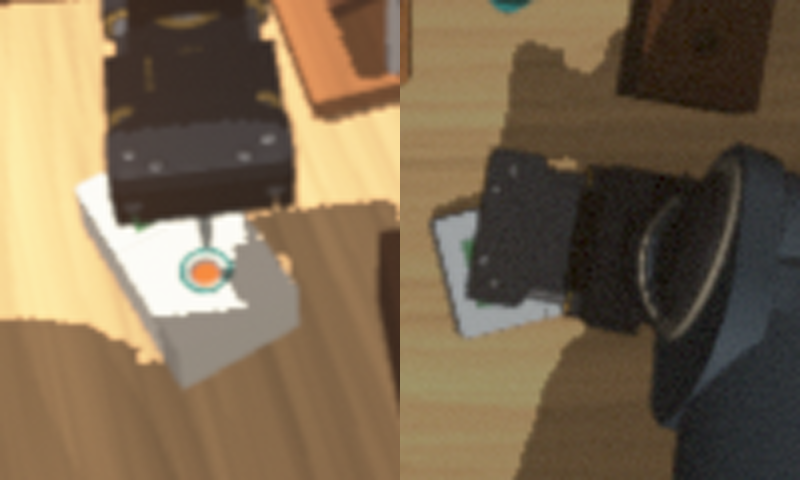

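```bash
python3 - <<'E'
from h import *
f=load('side2'); tip=np.array([.4653,-.2284,.056])
print(proj(f,tip),proj(f,tip-[0,0,.025]),proj(f,[.4653,-.2284,.035]), proj(f,tip+[0,0,.03]))
im=f['color']; hsv=cv2.cvtColor(im,cv2.COLOR_RGB2HSV)
m=((hsv[...,0]<16)&(hsv[...,1]>140)&(im[...,0]>150)); m[:285]=0;m[310:]=0;m[:,:285]=0;m[:,310:]=0
p=np.argwhere(m); print('orange',p.mean(0)[::-1],p.min(0),p.max(0))
for r in range(282,304): print(r,' '.join('%3d/%3d'%(im[r,c,0],im[r,c,2]) for c in range(290,306)))
E
```

```text
[296.13665122 291.35053815] [296.79112669 298.39803692] [296.68822642 297.28999005] [295.31404489 282.49257873]
orange [296.95454545 298.90909091] [297 294] [301 300]
282  58/ 35  58/ 35  56/ 34  57/ 35  57/ 34  56/ 34  56/ 34  56/ 34  56/ 35  55/ 34  55/ 34  55/ 34  54/ 34  55/ 34  55/ 35  55/ 35
283  58/ 35  57/ 34  56/ 34  56/ 34  56/ 35  57/ 35  56/ 34  55/ 34  58/ 38  59/ 40  63/ 44  66/ 47  75/ 58  80/ 63  80/ 64  86/ 70
284  64/ 43  64/ 44  69/ 49  71/ 52  70/ 50  64/ 46  62/ 43  63/ 45  76/ 60 101/ 86 119/103 138/121 170/151 186/167 189/169 190/170
285 118/100 121/104 136/119 149/132 142/125 115/101  90/ 77  91/ 79 125/111 183/165 217/195 230/215 245/234 250/242 251/243 250/242
286 218/196 220/199 229/212 236/222 227/211 180/164 125/115 121/112 160/146 233/219 250/242 252/245 252/246 252/246 252/246 252/245
287 251/244 251/244 252/245 251/244 246/235 206/187 133/122 122/112 151/137 231/217 252/245 252/247 252/247 252/247 252/246 252/245
288 252/246 252/247 252/246 252/246 249/240 218/199 138/127 122/112 148/135 231/216 252/245 252/246 252/246 252/247 252/246 252/245
289 252/2
[... 1270 characters left out ...]
 168/136 124/131  88/117 121/118 147/129
299 225/221 126/167 176/183 202/163 223/ 97 244/ 67 246/ 64 246/ 65 246/ 64 244/ 71 224/ 99 155/114  96/ 98  84/ 93 124/114 147/129
300 229/225 135/171 170/181 206/179 225/122 243/ 79 246/ 70 246/ 69 246/ 73 244/ 95 224/134 153/140  96/110 110/108 137/123 149/130
301 243/237 185/203 145/180 179/187 215/168 235/133 243/108 245/105 246/120 240/148 217/178 159/173 152/161 167/154 151/133 150/130
302 251/245 238/233 179/199 137/177 161/185 199/179 220/158 228/154 229/166 204/180 159/181 176/189 230/222 227/210 165/146 150/130
303 252/247 251/245 241/236 198/211 152/181 132/168 134/173 145/177 147/172 145/172 188/201 240/235 250/244 242/229 194/173 154/135
```

Side crop: the tip ends at (297.1,292.5) and the button ring is centred at (296.9,298). With the projected drop the tip will land in the recess to within about 1.5 mm, so I press.

Request:
play_rows(series=[{"travel":[-0.001,0,0.015],"spin":0,"hand":0.01},{"travel":[-0.001,0,0.022],"spin":0,"hand":0.01},{"travel":[-0.001,0,0.026],"spin":0,"hand":0.01},{"travel":[-0.001,0,0.029],"spin":0,"hand":0.01},{"travel":[-0.001,0,0.031],"spin":0,"hand":0.01},{"travel":[-0.001,0,0.031],"spin":0,"hand":0.01},{"travel":[-0.001,0,0.031],"spin":0,"hand":0.01},{"travel":[-0.001,0,0.031],"spin":0,"hand":0.01}])

```text
time_s: 5.22
eef_pos: [0.4641, -0.2279, 0.2794]
tool_rot: [0.0, 0.996, -0.089, -0.0]
contact_force: [-2.2, 1.5, 5.7]
grip_width: 0.0176
gripper_force: 25.0
```

Request:
play_rows(series=[{"travel":[0,0,0.001],"spin":0,"hand":0.01},{"travel":[0,0,0.001],"spin":0,"hand":0.01},{"travel":[0,0,0.001],"spin":0,"hand":0.01}])

```text
time_s: 5.47
eef_pos: [0.4643, -0.228, 0.2791]
tool_rot: [0.0, 0.996, -0.089, 0.0]
contact_force: [-2.4, 1.5, 9.8]
grip_width: 0.0179
gripper_force: 25.0
```

Request:
play_rows(series=[{"travel":[0.001,0,-0.02],"spin":0,"hand":0.01},{"travel":[0.001,0,-0.04],"spin":0,"hand":0.01},{"travel":[0.001,0,-0.062],"spin":0,"hand":0.01},{"travel":[0.001,0,-0.062],"spin":0,"hand":0.01},{"travel":[0.001,0,-0.062],"spin":0,"hand":0.01}])

```text
time_s: 5.88
eef_pos: [0.4656, -0.2283, 0.3408]
tool_rot: [0.001, 0.996, -0.089, 0.002]
contact_force: [-0.0, -0.8, -1.4]
grip_width: 0.0176
gripper_force: 25.0
```

```bash
python3 - <<'E'
from h import *
goto(.5795,-.2923,.1757,-.178)
E
```

```text
t 5.8833 grasp now [ 0.4656 -0.2283  0.1768] yaw -0.178 tilt [ 0.0035 -0.0015]
travel [0.1235 0.0428 0.0016] spin -0.0 F [-0.  -0.8 -1.4] w 0.017594795567795436 24.999826974235475
```

Request:
play_rows(series=[{"travel":[0.03,0.01,0],"spin":0,"hand":0.01},{"travel":[0.06,0.021,0],"spin":0,"hand":0.01},{"travel":[0.09,0.031,0],"spin":0,"hand":0.01},{"travel":[0.115,0.04,0],"spin":0,"hand":0.01},{"travel":[0.124,0.043,0],"spin":0,"hand":0.01},{"travel":[0.124,0.043,0],"spin":0,"hand":0.01},{"travel":[0.124,0.043,0],"spin":0,"hand":0.01},{"travel":[0.124,0.043,0.015],"spin":0,"hand":0.01}])

```text
time_s: 6.55
eef_pos: [0.5792, -0.2921, 0.3266]
tool_rot: [0.0, 0.996, -0.089, 0.002]
contact_force: [0.8, 0.6, -0.3]
grip_width: 0.0179
gripper_force: 25.0
```

Request:
play_rows(series=[{"travel":[0,0,0.015],"spin":0,"hand":0.01},{"travel":[0,0,0.025],"spin":0,"hand":0.01},{"travel":[0,0,0.035],"spin":0,"hand":0.01},{"travel":[0,0,0.035],"spin":0,"hand":0.01}])

```text
time_s: 6.88
eef_pos: [0.5781, -0.2917, 0.2875]
tool_rot: [-0.001, 0.996, -0.089, -0.002]
contact_force: [0.2, 1.0, -1.6]
grip_width: 0.0179
gripper_force: 25.0
```

```bash
python3 - <<'E'
from h import *
goto(.5795,-.2923,.0957,-.178)
E
```

```text
t 6.8833 grasp now [ 0.5781 -0.2917  0.1235] yaw -0.178 tilt [-0.0043  0.0019]
travel [0.0016 0.0004 0.0278] spin 0.0 F [ 0.2  1.  -1.6] w 0.017879798002909363 24.999911380000412
```

Request:
play_rows(series=[{"travel":[0,0,0.012],"spin":0,"hand":0.01},{"travel":[0,0,0.022],"spin":0,"hand":0.01},{"travel":[0,0,0.028],"spin":0,"hand":0.01},{"travel":[0,0,0.03],"spin":0,"hand":0.01},{"travel":[0,0,0.03],"spin":0,"hand":0.01},{"travel":[0,0,0.03],"spin":0,"hand":0.01}])

```text
time_s: 7.38
eef_pos: [0.5796, -0.2925, 0.2596]
tool_rot: [0.0, 0.996, -0.089, 0.0]
contact_force: [-0.8, -0.2, -0.1]
grip_width: 0.0178
gripper_force: 25.0
```

Seated. Now open, and let the fingers clear before I look.

Request:
play_rows(series=[{"travel":[0,0,0],"spin":0,"hand":0.06},{"travel":[0,0,0],"spin":0,"hand":0.06},{"travel":[0,0,0],"spin":0,"hand":0.06},{"travel":[0,0,0],"spin":0,"hand":0.06},{"travel":[0,0,0],"spin":0,"hand":0.06},{"travel":[0,0,0],"spin":0,"hand":0.06},{"travel":[0,0,0],"spin":0,"hand":0.06},{"travel":[0,0,-0.02],"spin":0,"hand":0.06}])

```text
time_s: 8.05
eef_pos: [0.5781, -0.2917, 0.2762]
tool_rot: [-0.001, 0.996, -0.089, -0.004]
contact_force: [-0.2, -0.7, 0.4]
grip_width: 0.0582
gripper_force: 0.0
```

Request:
play_rows(series=[{"travel":[0,0,-0.03],"spin":0,"hand":0.06},{"travel":[0,0,-0.06],"spin":0,"hand":0.06},{"travel":[0,0,-0.09],"spin":0,"hand":0.06},{"travel":[0,0,-0.12],"spin":0,"hand":0.06},{"travel":[0,0,-0.14],"spin":0,"hand":0.06},{"travel":[0,0,-0.14],"spin":0,"hand":0.06}])

```text
time_s: 8.55
eef_pos: [0.5804, -0.2928, 0.4257]
tool_rot: [0.002, 0.996, -0.089, 0.005]
contact_force: [0.4, 0.4, 0.4]
grip_width: 0.0597
gripper_force: 0.0
```

```bash
python3 - <<'E'
from h import *
from plant import grab_frame
goto(.4,.1,.255,.171)
f=grab_frame('side'); save(f,'side3')
# same-place check: compare block region with first picture
a=load('side0')['color'][275:320,340:385].astype(int);b=f['color'][275:320,340:385].astype(int)
print(np.abs(a-b).mean())
def col(im):
    h=cv2.cvtColor(im,cv2.COLOR_RGB2HSV); m=(h[...,0]>15)&(h[...,0]<28)&(h[...,2]>100)&(h[...,1]>110); m[:280]=0;m[308:]=0;m[:,345:][:]=m[:,345:]; m[:,:350]=0;m[:,376:]=0
    return np.argwhere(m).mean(0),m.sum()
print(col(load('side0')['color']),col(f['color']))
E
```

```text
t 8.55 grasp now [ 0.5804 -0.2928  0.2617] yaw -0.178 tilt [ 0.0095 -0.0042]
travel [-0.2473 -0.3546  0.0033] spin -20.0 F [0.4 0.4 0.4] w 0.0596750617916485 0.0
14.05119341563786
(array([291.45541401, 360.99363057]), np.int64(314)) (array([296.69172932, 361.81954887]), np.int64(133))
```

Request:
play_rows(series=[{"travel":[-0.01,-0.04,0],"spin":0,"hand":0.06},{"travel":[-0.02,-0.08,0],"spin":0,"hand":0.06},{"travel":[-0.03,-0.12,0],"spin":0,"hand":0.06},{"travel":[-0.039,-0.16,0],"spin":-3,"hand":0.06},{"travel":[-0.049,-0.2,0],"spin":-6,"hand":0.06},{"travel":[-0.059,-0.24,0],"spin":-9,"hand":0.06},{"travel":[-0.069,-0.28,0],"spin":-12,"hand":0.06},{"travel":[-0.079,-0.32,0],"spin":-15,"hand":0.06}])

```text
time_s: 9.27
eef_pos: [0.5575, 0.0384, 0.4183]
tool_rot: [0.0, 0.999, 0.043, -0.001]
contact_force: [0.8, 0.2, -0.3]
grip_width: 0.0599
gripper_force: 0.0
```

```bash
python3 - <<'E'
from h import *
goto(.5403,.351,.17,.171)
E
```

```text
t 9.2667 grasp now [0.5575 0.0384 0.2543] yaw 0.086 tilt [-0.0024 -0.0004]
travel [ 0.01   -0.313   0.0843] spin -4.9 F [ 0.8  0.2 -0.3] w 0.059935983688230526 0.0
```

Request:
play_rows(series=[{"travel":[0.001,-0.04,0],"spin":-1,"hand":0.07},{"travel":[0.003,-0.08,0],"spin":-2,"hand":0.07},{"travel":[0.004,-0.12,0],"spin":-3,"hand":0.07},{"travel":[0.005,-0.16,0.01],"spin":-4,"hand":0.07},{"travel":[0.007,-0.2,0.02],"spin":-5,"hand":0.07},{"travel":[0.008,-0.24,0.03],"spin":-5,"hand":0.07},{"travel":[0.009,-0.275,0.04],"spin":-5,"hand":0.07},{"travel":[0.01,-0.3,0.05],"spin":-5,"hand":0.07}])

```text
time_s: 9.93
eef_pos: [0.5416, 0.3401, 0.3676]
tool_rot: [-0.0, 0.996, 0.087, -0.001]
contact_force: [-0.0, 0.7, -0.1]
grip_width: 0.07
gripper_force: 0.0
```

Request:
play_rows(series=[{"travel":[0,-0.008,0.02],"spin":0,"hand":0.07},{"travel":[0,-0.01,0.03],"spin":0,"hand":0.07},{"travel":[0,-0.01,0.03],"spin":0,"hand":0.07},{"travel":[0,-0.01,0.03],"spin":0,"hand":0.07}])

```text
time_s: 10.27
eef_pos: [0.542, 0.3447, 0.3384]
tool_rot: [0.001, 0.996, 0.085, -0.001]
contact_force: [0.9, -0.4, -0.5]
grip_width: 0.0701
gripper_force: 0.0
```

```bash
python3 - <<'E'
from h import *
from plant import status,grab_frame
goto(.5403,.351,.038,.171)
f=grab_frame('side'); save(f,'side4')
a=load('side0')['color'][270:330,335:390].astype(int);b=f['color'][270:330,335:390].astype(int)
print('block diff',np.abs(a-b).mean(), 'stylus cols diff',np.abs(a-b)[5:40,15:40].mean())
g=f['color']; h=cv2.cvtColor(g,cv2.COLOR_RGB2HSV)
A=cv2.resize(g[100:190,220:330],None,fx=4,fy=4,interpolation=cv2.INTER_CUBIC);B=cv2.resize(g[250:340,320:410],None,fx=4,fy=4,interpolation=cv2.INTER_CUBIC)
cv2.imwrite('pics/c6.png',np.hstack([A,B])[:,:,::-1])
E
```

```text
t 10.2667 grasp now [0.542  0.3447 0.1744] yaw 0.169 tilt [-0.002  -0.0026]
travel [-0.0002 -0.0068  0.1364] spin -0.1 F [ 0.9 -0.4 -0.5] w 0.0700658354476185 0.0
block diff 6.918585858585859 stylus cols diff 7.2807619047619045
```

View pics/c6.png

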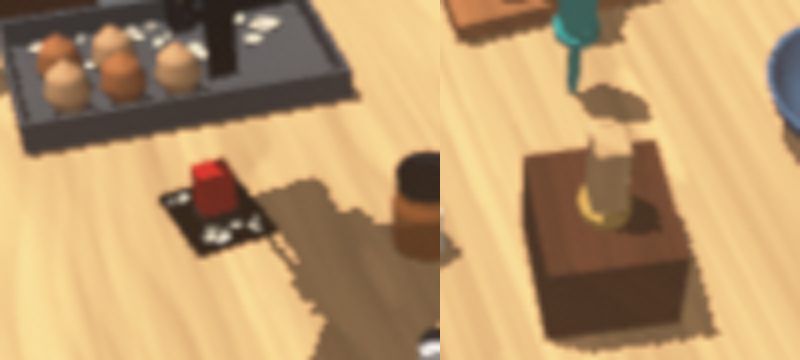

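The picture shows the stylus upright with its collar on the block at (372,302), and the tile untouched at side (274,153). Now down onto the red grip.

Request:
play_rows(series=[{"travel":[0,-0.006,0.03],"spin":0,"hand":0.07},{"travel":[0,-0.006,0.06],"spin":0,"hand":0.07},{"travel":[0,-0.006,0.09],"spin":0,"hand":0.07},{"travel":[0,-0.006,0.115],"spin":0,"hand":0.07},{"travel":[0,-0.006,0.125],"spin":0,"hand":0.07},{"travel":[0,-0.006,0.125],"spin":0,"hand":0.07},{"travel":[0,-0.006,0.125],"spin":0,"hand":0.07}])

```text
time_s: 10.9
eef_pos: [0.5416, 0.3517, 0.216]
tool_rot: [-0.0, 0.996, 0.085, 0.001]
contact_force: [-0.6, 0.3, 0.5]
grip_width: 0.07
gripper_force: 0.0
```

```bash
python3 - <<'E'
from h import *
goto(.5403,.351,.038,.171)
E
```

```text
t 10.9 grasp now [0.5416 0.3517 0.052 ] yaw 0.17 tilt [0.0016 0.0007]
travel [-0.0014  0.0004  0.0139] spin -0.1 F [-0.6  0.3  0.5] w 0.07002149295874764 0.0
```

Request:
play_rows(series=[{"travel":[-0.001,0,0.01],"spin":0,"hand":0.05},{"travel":[-0.001,0,0.014],"spin":0,"hand":0.04},{"travel":[-0.001,0,0.014],"spin":0,"hand":0.01},{"travel":[-0.001,0,0.014],"spin":0,"hand":0.01},{"travel":[-0.001,0,0.014],"spin":0,"hand":0.01},{"travel":[-0.001,0,0.014],"spin":0,"hand":0.01},{"travel":[-0.001,0,0.014],"spin":0,"hand":0.01},{"travel":[-0.001,0,0.014],"spin":0,"hand":0.01}], squeeze=8)

```text
time_s: 11.57
eef_pos: [0.5397, 0.352, 0.201]
tool_rot: [-0.0, 0.996, 0.085, 0.0]
contact_force: [-0.1, 1.3, 0.7]
grip_width: 0.0246
gripper_force: 0.4
```

Request:
play_rows(series=[{"travel":[0,0,0],"spin":0,"hand":0.01},{"travel":[0,0,0],"spin":0,"hand":0.01},{"travel":[0,0,0],"spin":0,"hand":0.01},{"travel":[0,0,0],"spin":0,"hand":0.01},{"travel":[0,0,-0.02],"spin":0,"hand":0.01},{"travel":[0,0,-0.05],"spin":0,"hand":0.01},{"travel":[0,0,-0.08],"spin":0,"hand":0.01},{"travel":[0,0,-0.11],"spin":0,"hand":0.01}])

```text
time_s: 12.23
eef_pos: [0.5394, 0.3515, 0.3112]
tool_rot: [0.001, 0.996, 0.085, -0.001]
contact_force: [1.4, 0.2, -1.2]
grip_width: 0.0241
gripper_force: 8.0
```

Request:
play_rows(series=[{"travel":[0,0,-0.04],"spin":0,"hand":0.01},{"travel":[0,0,-0.07],"spin":0,"hand":0.01},{"travel":[0,0,-0.07],"spin":0,"hand":0.01},{"travel":[0,0,-0.07],"spin":0,"hand":0.01}])

```text
time_s: 12.57
eef_pos: [0.5398, 0.352, 0.3827]
tool_rot: [-0.001, 0.996, 0.085, 0.002]
contact_force: [-0.3, -0.8, -1.8]
grip_width: 0.0239
gripper_force: 8.0
```

```bash
python3 - <<'E'
from h import *
goto(.625,-.043,.21,-.02)
E
```

```text
t 12.5667 grasp now [0.5398 0.352  0.2187] yaw 0.171 tilt [0.0033 0.0018]
travel [0.0168 0.4037 0.0082] spin 10.9 F [-0.3 -0.8 -1.8] w 0.02388722847455193 7.999982727051247
```

Request:
play_rows(series=[{"travel":[0.002,0.035,0],"spin":1,"hand":0.01},{"travel":[0.004,0.07,0],"spin":2,"hand":0.01},{"travel":[0.006,0.105,0],"spin":3,"hand":0.01},{"travel":[0.008,0.14,0],"spin":4,"hand":0.01},{"travel":[0.009,0.175,0],"spin":5,"hand":0.01},{"travel":[0.011,0.21,0],"spin":6,"hand":0.01},{"travel":[0.013,0.245,0],"spin":7,"hand":0.01},{"travel":[0.015,0.28,0],"spin":8,"hand":0.01}])

```text
time_s: 13.23
eef_pos: [0.6015, 0.0765, 0.3783]
tool_rot: [0.0, 1.0, 0.015, -0.002]
contact_force: [1.4, -0.2, -1.1]
grip_width: 0.0237
gripper_force: 8.0
```

Request:
play_rows(series=[{"travel":[0,0.03,0],"spin":1,"hand":0.01},{"travel":[0,0.06,0],"spin":2,"hand":0.01},{"travel":[0,0.085,0],"spin":3,"hand":0.01},{"travel":[0,0.105,0],"spin":3,"hand":0.01},{"travel":[0,0.12,0],"spin":3,"hand":0.01},{"travel":[0,0.12,0],"spin":3,"hand":0.01},{"travel":[0,0.12,0],"spin":3,"hand":0.01}])

```text
time_s: 13.82
eef_pos: [0.6053, -0.042, 0.3788]
tool_rot: [-0.0, 1.0, -0.012, -0.002]
contact_force: [-0.7, 0.0, -1.3]
grip_width: 0.0238
gripper_force: 8.0
```

```bash
python3 - <<'E'
from h import *
from plant import grab_frame
goto(.630,-.043,.152,-.02)
for n in('side','top'):
    f=grab_frame(n); save(f,n+'5')
    im=f['color'].astype(int); m=(im[...,0]>1.8*im[...,1])&(im[...,0]>70)
    k,l,st,ce=cv2.connectedComponentsWithStats(m.astype(np.uint8)); print(n,[(st[i].tolist(),ce[i].round(1).tolist()) for i in range(1,k) if st[i,4]>15])
f=load('side5'); cv2.imwrite('pics/c7.png',cv2.resize(f['color'][110:300,240:460],None,fx=3.5,fy=3.5,interpolation=cv2.INTER_CUBIC)[:600,:,::-1])
E
```

```text
t 13.8167 grasp now [ 0.6053 -0.042   0.2148] yaw -0.023 tilt [-0.0036  0.0003]
travel [0.0249 0.0004 0.0627] spin -0.2 F [-0.7  0.  -1.3] w 0.023753617898248758 8.000111352594104
side [([62, 95, 17, 30, 64], [70.8, 110.7]), ([324, 160, 7, 19, 58], [326.6, 170.0]), ([250, 215, 8, 7, 30], [253.5, 218.3]), ([256, 227, 13, 3, 19], [263.1, 227.7])]
top [([279, 263, 7, 5, 25], [281.8, 264.7]), ([271, 272, 7, 4, 18], [273.6, 273.3])]
```

View pics/c7.png

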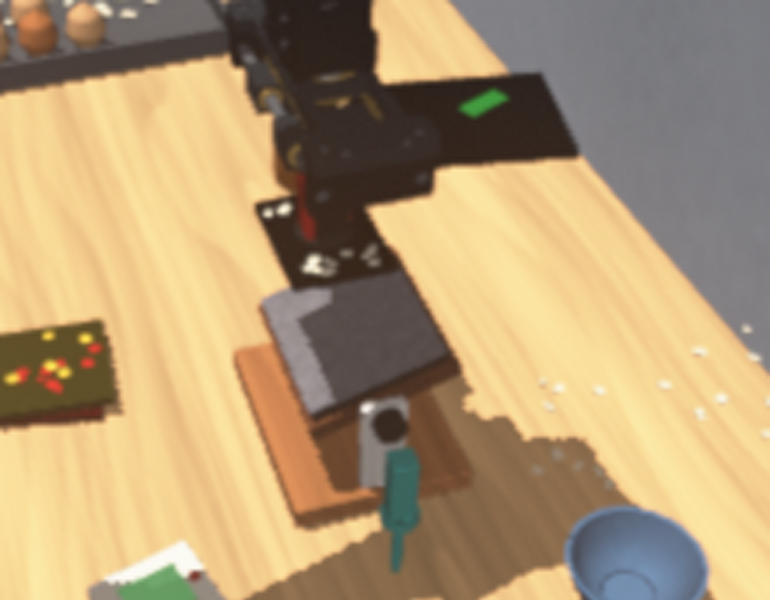

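The crop shows the tile level in the grip above the felt, with the stand and turquoise look-alike untouched. Next I come down over the upper part with a lighter squeeze, so the tile can pivot on the pads.

Request:
play_rows(series=[{"travel":[0.015,0,0.015],"spin":0,"hand":0.01},{"travel":[0.025,0,0.035],"spin":0,"hand":0.01},{"travel":[0.025,0,0.05],"spin":0,"hand":0.01},{"travel":[0.025,0,0.055],"spin":0,"hand":0.01},{"travel":[0.025,0,0.055],"spin":0,"hand":0.01},{"travel":[0.025,0,0.055],"spin":0,"hand":0.01}], squeeze=6)

```text
time_s: 14.42
eef_pos: [0.6308, -0.0408, 0.326]
tool_rot: [-0.0, 1.0, -0.01, -0.0]
contact_force: [0.7, 0.5, -1.3]
grip_width: 0.024
gripper_force: 6.0
```

```bash
python3 - <<'E'
from h import *
goto(.6156,-.043,.1366,-.02)
E
```

```text
t 14.4167 grasp now [ 0.6308 -0.0408  0.162 ] yaw -0.019 tilt [-0.0001  0.0004]
travel [-0.0152  0.0025  0.0254] spin 0.0 F [ 0.7  0.5 -1.3] w 0.02402286255010294 5.999912078113994
```

Request:
play_rows(series=[{"travel":[0,0.002,0.004],"spin":0,"hand":0.01},{"travel":[0,0.002,0.008],"spin":0,"hand":0.01},{"travel":[0,0.002,0.011],"spin":0,"hand":0.01},{"travel":[0,0.002,0.011],"spin":0,"hand":0.01},{"travel":[0,0.002,0.011],"spin":0,"hand":0.01}])

```text
time_s: 14.83
eef_pos: [0.6307, -0.044, 0.3148]
tool_rot: [0.0, 1.0, -0.011, -0.0]
contact_force: [0.6, -0.2, -0.7]
grip_width: 0.024
gripper_force: 6.0
```

Request:
play_rows(series=[{"travel":[-0.001,0,0.001],"spin":0,"hand":0.01},{"travel":[-0.002,0,0.002],"spin":0,"hand":0.01},{"travel":[-0.003,0,0.003],"spin":0,"hand":0.01},{"travel":[-0.003,0,0.003],"spin":0,"hand":0.01}])

```text
time_s: 15.17
eef_pos: [0.6277, -0.0438, 0.312]
tool_rot: [0.0, 1.0, -0.011, 0.0]
contact_force: [1.1, 0.0, 1.4]
grip_width: 0.024
gripper_force: 6.0
```

Request:
play_rows(series=[{"travel":[-0.001,0,0.001],"spin":0,"hand":0.01},{"travel":[-0.002,0,0.002],"spin":0,"hand":0.01},{"travel":[-0.003,0,0.003],"spin":0,"hand":0.01},{"travel":[-0.003,0,0.003],"spin":0,"hand":0.01}])

```text
time_s: 15.5
eef_pos: [0.6245, -0.0438, 0.3085]
tool_rot: [0.0, 1.0, -0.011, -0.0]
contact_force: [0.0, 0.3, 0.6]
grip_width: 0.0239
gripper_force: 6.0
```

Request:
play_rows(series=[{"travel":[-0.001,0,0.001],"spin":0,"hand":0.01},{"travel":[-0.002,0,0.002],"spin":0,"hand":0.01},{"travel":[-0.003,0,0.003],"spin":0,"hand":0.01},{"travel":[-0.004,0,0.004],"spin":0,"hand":0.01},{"travel":[-0.004,0,0.004],"spin":0,"hand":0.01}])

```text
time_s: 15.92
eef_pos: [0.6205, -0.0437, 0.3045]
tool_rot: [0.0, 1.0, -0.011, -0.0]
contact_force: [-0.9, 0.2, 0.8]
grip_width: 0.0239
gripper_force: 6.0
```

Request:
play_rows(series=[{"travel":[-0.001,0,0.001],"spin":0,"hand":0.01},{"travel":[-0.002,0,0.002],"spin":0,"hand":0.01},{"travel":[-0.003,0,0.003],"spin":0,"hand":0.01},{"travel":[-0.003,0,0.003],"spin":0,"hand":0.01}])

```text
time_s: 16.25
eef_pos: [0.6175, -0.0436, 0.3015]
tool_rot: [0.0, 1.0, -0.011, -0.0]
contact_force: [-0.5, -0.5, 0.3]
grip_width: 0.0239
gripper_force: 6.0
```

```bash
python3 - <<'E'
from h import *
from plant import status
goto(.6156,-.043,.1366,-.02); print(status.observe()['ft_torque'])
E
```

```text
t 16.25 grasp now [ 0.6175 -0.0436  0.1375] yaw -0.021 tilt [-0.0007 -0.0001]
travel [-0.0019 -0.0006  0.0009] spin -0.1 F [-0.5 -0.5  0.3] w 0.023859968901451575 5.999900421156781
[0.02412148 0.0051244  0.02220357]
```

Request:
play_rows(series=[{"travel":[-0.001,0,0.001],"spin":0,"hand":0.01},{"travel":[-0.001,0,0.002],"spin":0,"hand":0.01},{"travel":[-0.001,0,0.002],"spin":0,"hand":0.01}])

```text
time_s: 16.5
eef_pos: [0.6166, -0.0436, 0.2995]
tool_rot: [0.0, 1.0, -0.011, -0.0]
contact_force: [0.1, 0.0, 0.2]
grip_width: 0.0237
gripper_force: 6.0
```

Request:
play_rows(series=[{"travel":[0,0,0.001],"spin":0,"hand":0.01},{"travel":[0,0,0.001],"spin":0,"hand":0.01},{"travel":[0,0,0.001],"spin":0,"hand":0.01}])

```text
time_s: 16.75
eef_pos: [0.6167, -0.0436, 0.2989]
tool_rot: [0.0, 1.0, -0.011, -0.0]
contact_force: [-0.9, 0.0, 2.1]
grip_width: 0.0238
gripper_force: 6.0
```

Request:
play_rows(series=[{"travel":[0,0,0.001],"spin":0,"hand":0.01},{"travel":[0,0,0.001],"spin":0,"hand":0.01},{"travel":[0,0,0.001],"spin":0,"hand":0.01}])

```text
time_s: 17.0
eef_pos: [0.6168, -0.0436, 0.2982]
tool_rot: [0.0, 1.0, -0.011, 0.0]
contact_force: [-1.9, -0.0, 5.1]
grip_width: 0.0237
gripper_force: 6.0
```

Request:
play_rows(series=[{"travel":[0,0,0],"spin":0,"hand":0.01},{"travel":[0,0,0],"spin":0,"hand":0.01},{"travel":[0,0,0],"spin":0,"hand":0.01},{"travel":[0,0,0.001],"spin":0,"hand":0.01},{"travel":[0,0,0.001],"spin":0,"hand":0.01},{"travel":[0,0,0.001],"spin":0,"hand":0.01}], squeeze=20)

```text
time_s: 17.5
eef_pos: [0.617, -0.0436, 0.2975]
tool_rot: [0.0, 1.0, -0.011, 0.0]
contact_force: [-3.1, 0.4, 6.9]
grip_width: 0.0237
gripper_force: 20.0
```

```bash
python3 - <<'E'
from h import *
from plant import status,grab_frame
goto(.6156,-.043,.1366,-.02); print(status.observe()['ft_torque'])
t=grab_frame('top');save(t,'top6');s=grab_frame('side'); save(s,'side6')
A=cv2.resize(s['color'][150:250,280:400],None,fx=6,fy=6,interpolation=cv2.INTER_CUBIC)
cv2.imwrite('pics/c8.png',A[:,:,::-1])
E
```

```text
t 17.5 grasp now [ 0.617  -0.0436  0.1335] yaw -0.021 tilt [ 0.0008 -0.0002]
travel [-0.0014 -0.0006 -0.0031] spin -0.1 F [-3.1  0.4  6.9] w 0.023693245352938954 19.999981432920322
[ 0.00309096  0.55712108 -0.01015192]
```

View pics/c8.png

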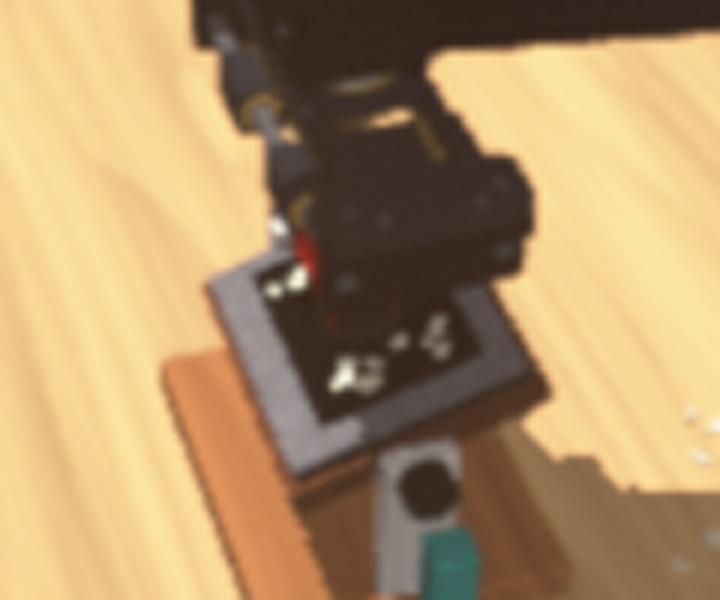

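The tile lies on the felt with grey margins all round (tile corners at side-crop (258,275), (322,422) and (482,352)), level along the face and centred to about 3 mm. Force and moment put the centre of pressure near the middle, so it is flush at about 8.7 N. I'll hold to settle, then hand in.

Request:
play_rows(series=[{"travel":[0,0,0],"spin":0,"hand":0.01},{"travel":[0,0,0],"spin":0,"hand":0.01},{"travel":[0,0,0],"spin":0,"hand":0.01},{"travel":[0,0,0],"spin":0,"hand":0.01},{"travel":[0,0,0],"spin":0,"hand":0.01},{"travel":[0,0,0],"spin":0,"hand":0.01}])

```text
time_s: 18.1
eef_pos: [0.617, -0.0436, 0.2975]
tool_rot: [0.0, 1.0, -0.011, 0.0]
contact_force: [-2.7, -1.3, 7.2]
grip_width: 0.0238
gripper_force: 20.0
```

```bash
python3 -c "
from plant import hand_in,status
o=status.observe();print(o['contact_force'],o['gripper_force'],o['eef_pos'])
f=o['contact_force']
if 5<f[2]<20: print(hand_in())"
```

```text
[-2.73792124 -1.28394088  7.19549586] 19.999990537762642 [ 0.61696126 -0.04363252  0.2975191 ]
the job is handed in; nothing more can be done
None
```

I handed in the job at about 18 s, with no verdict returned: button pressed fully down by force and depth readings, stylus upright in its block, tile gripped and pushed flush on the felt at about 9 N.

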